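Drop a lino printing block onto its two register pins

TASK

The lino printing block has been put down on the printing board with its holes off the register pins, so its far end is propped up on them. Nudge it along until both holes drop over the two pins and it lies fully home and flat on the board, pressing on the bare wooden tab if it hangs up. Be gentle so that the pins are not bent, keep off the wet inked lino, and leave the ink roller, the bottle and the jar where they are.

Things in the scene. Friction and masses are not known exactly. Their poses are not given: they have to be found in the camera images.
- bed: Fixed grey printing board on the table, 260 (x) x 320 (y) x 12 mm. Origin at the centre of its underside; top 12 mm up. x runs from the near edge towards the pins, z up. Near its far end a flush brass bar lies across it (along y) with two upright pins. When home, the block is square to the board and centred on it: y 0, yaw 0, sides at y -83 and +83 mm; two white lines lie 2 mm outside them.
- bar_travel (a point): A point of the fixed printing board, at its top surface in the middle of the pin bar's travel (board frame x +71, y 0, z 12 mm). The bar has been clamped by hand anywhere up to 15 mm nearer or farther than this in x, so the pins' x must be felt for (or seen). Its pins stand at y +55 and -55 mm: steel, 10 mm in diameter, 10 mm tall, 1.5 mm chamfer round the top.
- block: Loose square-sided plywood carrier of the printing block, 170 (x) x 166 (y) x 18 mm, 0.3 to 0.55 kg, too wide to grasp across. Origin at the centre of its underside, z up, tab with the holes at +x. At the start its near bottom edge lies on the board and its tab on the pin tops (tilted 4 degrees), centre of the holes 12 to 26 mm short of the pins, block up to 14 mm aside and turned up to 7 degrees.
- tab (a point): Middle of the bare wooden tab, on its top face (block frame x +57, y 0, z 18 mm). The tab is all bare wood from block x +30 to +85 mm over the full width and is where the block may be pressed down.
- hole_left (a point): Centre of the left (+y) hole at the block's underside (block frame x +47, y +55, z 0): round, 12 mm, so 1 mm play all round on its pin. It goes through the 18 mm plywood. The block slides with 1 to 4 N; once a hole has dropped over its pin, the pin stops it.
- hole_right (a point): Centre of the right (-y) hole at the block's underside (block frame x +47, y -55, z 0): a through slot, 12 mm in the block's x by 16 mm in its y. Pushing or knocking the block with more than 40 N would bend the pins: touch and press it slowly (under 20 mm/s) and stop when it resists.
- lino: Inked lino tile glued on the block, red with a sun, 100 (x) x 150 (y) mm, 5 mm thick, wet: must not be touched. Origin at the centre of its underside, at block frame x -23, y 0, z 18 mm; so it covers block x -73 to +27 mm and leaves 12 mm of wood at the near edge, 8 mm at the sides.
- brayer: Bystander: ink roller, black with a wooden handle, lying on a white marble ink slab (170 x 200 x 5 mm) to the right of the printing board, 155 x 120 x 36 mm. Origin near its middle, on the slab.
- ochre: Bystander: yellow paint bottle, 62 mm in diameter, 175 mm tall, standing to the left of the printing board. Origin at the centre of its underside.
- magenta: Bystander: red paint jar with black lid, 76 mm in diameter, 85 mm tall, standing to the left of the printing board. Origin at the centre of its underside.
Mind the look-alikes: they are no part of the job. There is more than one size of the block; the job needs the larger.

How it is judged:
By the outcome, as a careful person would: the job done as asked, in the order asked, and still so for the second after the job is handed in, with the robot touching nothing.
It also fails if it takes over 61 s, if anything falls off the work surface, if the arm or the gripper's body presses on something with over 40 N, if the wrist force passes 120 N, or if a joint passes its speed limit or range.

ROBOT

A 6-joint arm with a two-finger parallel gripper is mounted at the origin on the work surface. World frame = base frame: x ahead of the robot, y to its left, z up, the work surface at z = 0. Lengths are in m, angles in rad, forces in N, time in s.
With the tool pointing down it reaches from about 0.35 to 0.975 m from the base axis. Payload 4.9 kg.
Tool frame: the origin (TCP) lies between the finger pads; the fingertips stand 14 mm ahead of it and the grasp point (between the pads) lies 5 mm behind it (manip.tcp_to_tips is the distance from the TCP to the fingertips, in m); z points along the fingers, y is the line along which they close (so a half turn about z gives the same grasp; the last joint's range is limited). The gripper opens to 85 mm and grips with 20 to 120 N. Pads are 22 mm wide; open, the fingers measure 114 mm over their backs; the gripper's body (76 mm by 85 mm) begins 54 mm behind the grasp point. The pads swing forward as they close: fully open they stand 13 mm farther back than shut.
Start: joints at [1.115, 0.053, 1.613, -0, 1.476, -0.119], TCP at [0.207, 0.59, 0.224] pointing down, gripper open.
Joint ranges: [-3.01, 3.01], [-1.01, 2.22], [0.06, 2.58], [-1.02, 4.17], [0.09, 2.62], [-3.14, 3.14]. Speed limits (rad/s): [2.57, 2.57, 3.14, 3.14, 3.14, 3.14].

INTERFACE

Orientations are given as a unit quaternion [w, x, y, z].
In Python, from plant import manip gives the robot as it stands.
- The arm moves only by the tool servo_tool, never from a script. Its argument "moves" is a list that holds one entry, the list of rows, each a list of 7 numbers: the shift along the tool's x, y, z in mm, then the turn, a rotation vector about the tool's x, y, z in degrees, then the finger opening in mm, from 0 to 85.4. In form: [[[x, y, z, ax, ay, az, fingers], ...]]. A call has 1 to 12 rows; each row shifts and turns the commanded pose from where the row before left it, along the tool's axes as they then stand; what a row does not reach is not made up. A row lasts 1/8 s, in which the tool goes at most 62.5 mm and 10.7 degrees, less where a joint would pass 70% of its speed; a pose out of reach is approached as far as the arm can. A call with a gripper value outside its range is refused whole. The fingers move at their own pace and stop on an object; the grip force is fixed at half the most. Time passes only in rows, so rows that do not move let the fingers close. It gives the time, the measured TCP pose, the force, the opening and the grip force at its end, in the units of the state.
- manip.state(): the state, without advancing time (a new reading comes with each control period).
- manip.grab_frame(name): name is "scene" or "top" or "wrist"; returns a dict with "image" (480x640x3 uint8, blue, green, red), "mtx" (3x3 intrinsics, pixels), "eye" and "rotation" of the camera in the world. Camera axes: x right, y down, z forward; pixel columns grow to the right and rows downward; lengths in m; the calibration is good to about 2 mm. A picture is of the moment at which its call begins. There is no depth.
- manip.job_done(): hands the job in; it is judged then, once.
The state is a dict: "time": time; "joint_pos": joint angles; "joint_vel": joint speeds; "joint_efforts": joint torques, N m; "tool_pos": TCP position; "tool_rot": TCP orientation; "contact_force": force on the tool from outside, world axes, zero at the start; "ft_torque": the same for the moment, N m; "gripper_width": opening from 0.0 (shut) to 1.0 (fully open); "grasp_force": force on a finger pad.
Only numpy, scipy, OpenCV 4.12 (cv2) and the standard library are available. Lean on these libraries where they do the work, as an engineer would, in place of code of your own. Each camera call takes 0.05 s, during which the arm holds its last target. There are 200 camera calls.

## Working session

There is one attempt and no reset: what is moved stays moved. The work goes in short steps, Python scripts to look and compute and a tool call to move; the robot and the scene stay as the last step left them, time stands still between calls to the robot, and variables do not carry over. Pictures are saved under pics/ and viewed, at most 10 in all, crops included, and the job is handed in when it is done.

Besides the shell and the picture viewer there is one more tool, called as name(argument=value, ...), one argument or row to a line, values as JSON. servo_tool: Moves the arm, as the interface text tells. Its arguments: {"type":"object","properties":{"moves":{"type":"array"}},"required":["moves"]}

```bash
mkdir -p pics; ls; cat > h.py <<'E'
import numpy as np, cv2
from plant import manip
def grab(n,fn=None):
    f=manip.grab_frame(n); im=np.array(f["image"])
    if fn: cv2.imwrite("pics/"+fn,im)
    return im,np.array(f["mtx"]),np.array(f["eye"]),np.array(f["rotation"])
def ray(f,uv,z):
    _,K,e,R=f
    uv=np.atleast_2d(uv).astype(float)
    d=np.c_[uv,np.ones(len(uv))]@np.linalg.inv(K).T@R.T
    return e+d*((z-e[2])/d[:,2])[:,None]
def proj(f,P):
    _,K,e,R=f
    c=(np.atleast_2d(P)-e)@R
    q=c@K.T
    return q[:,:2]/q[:,2:]
E
python3 - <<'E'
from h import *
f=grab("top","top1.png");g=grab("scene","scene1.png")
for a in(f,g):print(a[1].round(1).tolist(),a[2].round(3),a[3].round(3).tolist())
s=manip.state();print(s["time"],s["tool_pos"],s["tool_rot"],s["contact_force"],s["gripper_width"])
E
```

```text
pics
[[618.4, 0.0, 326.8], [0.0, 618.4, 243.0], [0.0, 0.0, 1.0]] [0.208 0.046 1.513] [0.072, -0.694, 0.713, -0.07]
[[614.5, 0.0, 318.8], [0.0, 614.5, 242.2], [0.0, 0.0, 1.0]] [ 1.113 -0.701  0.822] [-0.412, 0.846, 0.306, -0.146]
0.1 [0.2062913  0.58934765 0.22246634] [-2.70536642e-04  1.67599879e-01  9.85854633e-01 -9.22175733e-04] [-0.31818129 -0.05837518  0.00094955] 1.0014233306641955
```

View pics/top1.png

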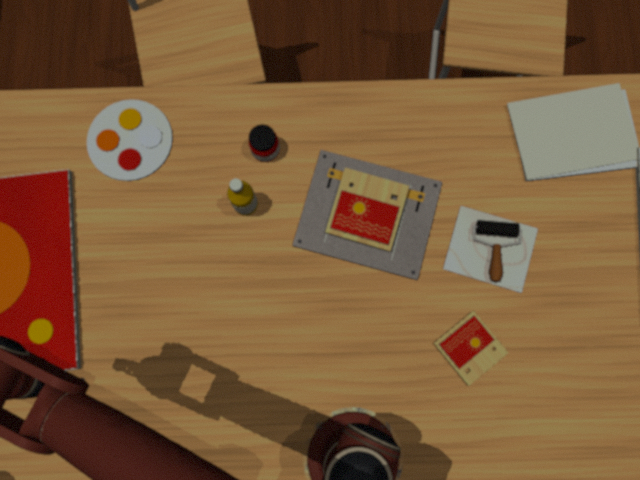

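View pics/scene1.png

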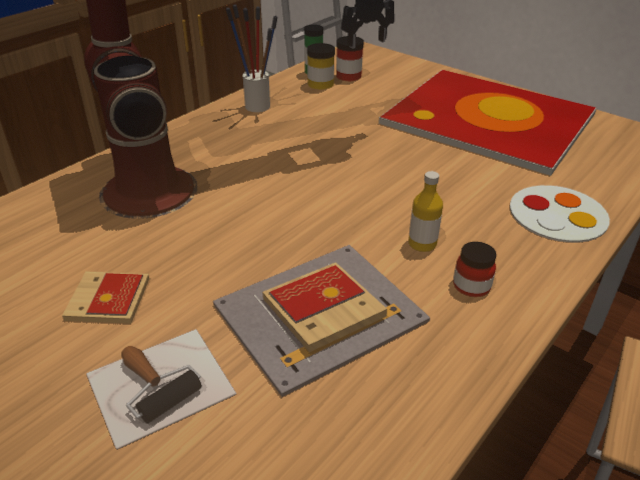

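The top view has two lino blocks: one on the grey board at (367,209), and a smaller one on the bare table at (470,348). The one on the board is the larger and is propped on the pin bar (brass ends at (335,174) and (417,197)), so it fits the description. I'll confirm that in a crop and measure the board.

```bash
python3 - <<'E'
from h import *
f=grab("top");im=f[0]
cv2.imwrite("pics/crop1.png",cv2.resize(im[135:295,280:490],None,fx=3.6,fy=3.6,interpolation=cv2.INTER_CUBIC))
hsv=cv2.cvtColor(im,cv2.COLOR_BGR2HSV)
m=np.zeros(im.shape[:2],np.uint8);m[140:290,280:450]=(hsv[140:290,280:450,1]<70)*255
m=cv2.morphologyEx(m,cv2.MORPH_OPEN,np.ones((3,3)))
n,l,s,c=cv2.connectedComponentsWithStats(m);i=1+s[1:,4].argmax()
pts=np.argwhere(l==i)[:,::-1].astype(np.float32)
h=cv2.convexHull(pts);r=cv2.minAreaRect(h);b=cv2.boxPoints(r);print(b)
W=ray(f,b,.012);print(W.round(4),W.mean(0));print([np.linalg.norm(W[i]-W[i-1]) for i in range(4)])
s=manip.state();w=grab("wrist","wrist0.png");print(w[1],w[2],w[3].round(3))
E
```

```text
[[292.08652 246.2288 ]
 [317.84238 148.92886]
 [442.62814 181.96037]
 [416.87228 279.2603 ]]Traceback (most recent call last):
  File "<stdin>", line 10, in <module>
  File "h.py", line 10, in ray
    d=np.c_[uv,np.ones(len(uv))]@np.linalg.inv(K).T@R.T
      ~~~~~~~~~~~~~~~~~~~~~~~~~~~~~~~~~~~~~~~~~~~~~^~~~
ValueError: matmul: Input operand 1 has a mismatch in its core dimension 0, with gufunc signature (n?,k),(k,m?)->(n?,m?) (size 4 is different from 3)
```

View pics/crop1.png

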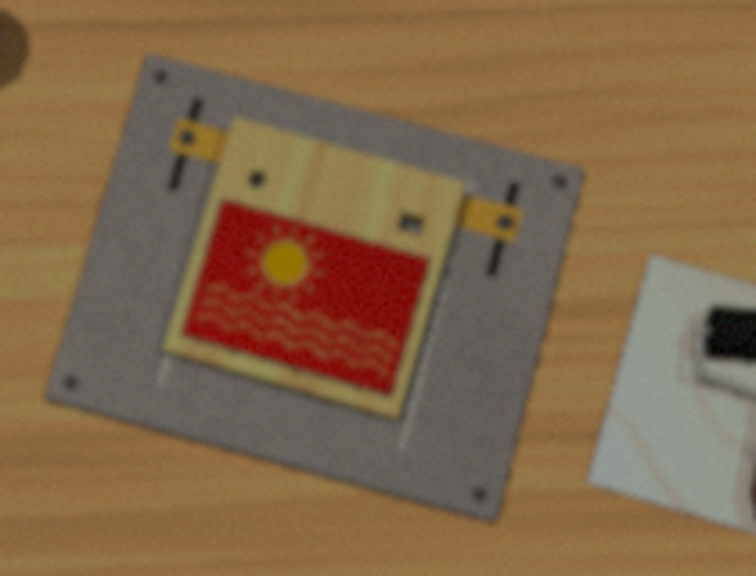

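The crop confirms it. The carrier on the board (crop centre ~(310,265)) has holes at (257,178) and (411,222), and the brass bar shows at (200,138) and (490,216). "rotation" is a quaternion, so I'll fix the helper.

```bash
sed -i 's/,np.array(f\["rotation"\])/,Rotation.from_quat(f["rotation"],scalar_first=True).as_matrix()/; 2a from scipy.spatial.transform import Rotation' h.py; python3 - <<'E'
from h import *
f=grab("top")
b=np.array([[292.08652,246.2288],[317.84238,148.92886],[442.62814,181.96037],[416.87228,279.2603]])
W=ray(f,b,.012);C=W.mean(0);print(W.round(4),C);print([np.linalg.norm(W[i]-W[i-1]) for i in range(4)])
# crop px -> full
cr=lambda p:np.array(p)/3.6+[280,135]
for n,p,z in [("screws",[[160,77],[560,181],[70,383],[479,495]],.012),("barends",[[187,138],[506,221]],.012),("holes",[[257,178],[411,222]],.038),("lino",[[217,203],[428,260],[393,395],[183,333]],.033)]:
    P=ray(f,cr(p),z);print(n,P.round(4).tolist(),P.mean(0).round(4))
d=W[1]-W[0];print("yaw",np.degrees(np.arctan2(d[1],d[0])))
w=grab("wrist");print(w[1].round(1).tolist(),w[2],w[3].round(3).tolist(),Rotation.from_quat(manip.state()["tool_rot"],scalar_first=True).as_matrix().round(3).tolist())
E
```

```text
[[ 0.5078  0.1311  0.012 ]
 [ 0.7596  0.0617  0.012 ]
 [ 0.6632 -0.2514  0.012 ]
 [ 0.4174 -0.1729  0.012 ]] [ 0.58703268 -0.05786162  0.012     ]
[np.float64(0.31717921524134185), np.float64(0.26122232655604943), np.float64(0.3275650990470537), np.float64(0.2580678238862131)]
screws [[0.7392, 0.0453, 0.012], [0.655, -0.233, 0.012], [0.5196, 0.1127, 0.012], [0.4343, -0.1644, 0.012]] [ 0.587  -0.0599  0.012 ]
barends [[0.6935, 0.0274, 0.012], [0.627, -0.1936, 0.012]] [ 0.6603 -0.0831  0.012 ]
holes [[0.655, -0.0197, 0.038], [0.6208, -0.1243, 0.038]] [ 0.6379 -0.072   0.038 ]
lino [[0.6393, 0.0083, 0.033], [0.5949, -0.1352, 0.033], [0.5011, -0.1069, 0.033], [0.548, 0.0342, 0.033]] [ 0.5708 -0.0499  0.033 ]
yaw -15.418347460109306
[[360.7, 0.0, 320.8], [0.0, 360.7, 240.2], [0.0, 0.0, 1.0]] [0.13692766 0.61311598 0.37366218] [[0.331, 0.904, 0.271], [0.943, -0.317, -0.096], [-0.001, 0.287, -0.958]] [[-0.944, 0.33, -0.0], [0.33, 0.944, -0.001], [0.0, -0.001, -1.0]]
```

servo_tool(
  moves=[
    [[-45,-35,0,0,0,0,85],[-45,-35,0,0,0,0,85],[-45,-35,0,0,0,0,85],[-45,-35,0,0,0,0,85],[-45,-35,0,0,0,0,85],[-45,-35,0,0,0,0,85],[-45,-35,0,0,0,0,85],[-45,-35,0,0,0,0,85],[-45,-35,0,0,0,0,85],[-45,-35,0,0,0,0,85],[-45,-35,0,0,0,0,85],[-45,-35,0,0,0,0,85]],
  ],
)

```text
time: 1.75
tool_pos: [0.5782, 0.0133, 0.2236]
tool_rot: [0.0, 0.168, 0.986, 0.0]
contact_force: [0.2, 0.1, 0.2]
gripper_width: 0.995
grasp_force: 0.0
```

servo_tool(
  moves=[
    [[-44,-32,20,0,0,0,85],[-43,-32,20,0,0,-2.3,85],[0,0,20,0,0,0,85],[0,0,0,0,0,0,85],[0,0,0,0,0,0,85]],
  ],
)

```text
time: 2.38
tool_pos: [0.6382, -0.0731, 0.1644]
tool_rot: [0.0, 0.147, 0.989, 0.0]
contact_force: [0.7, 0.7, 0.1]
gripper_width: 0.997
grasp_force: 0.0
```

```bash
python3 - <<'E'
from h import *
f=grab("wrist","w1.png")
s=manip.state();print(s["time"],s["tool_pos"],s["contact_force"],Rotation.from_quat(s["tool_rot"],scalar_first=True).as_matrix().round(3).tolist())
E
```

```text
2.425 [ 0.63859491 -0.07309745  0.16503244] [0.20591353 0.05036632 0.70554984] [[-0.957, 0.291, 0.002], [0.291, 0.957, -0.0], [-0.002, 0.0, -1.0]]
```

View pics/w1.png

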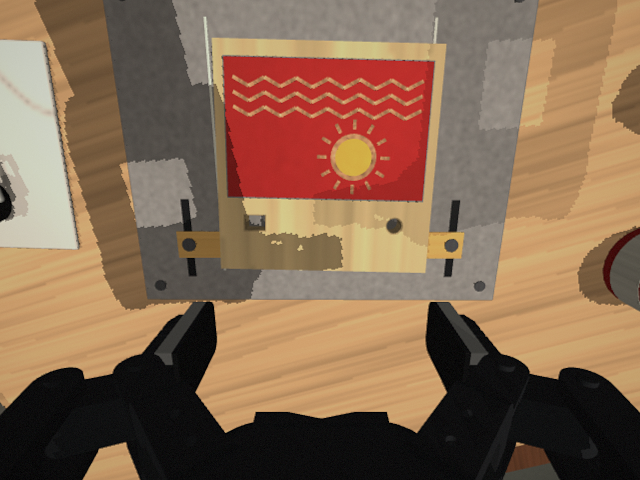

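The wrist view is upside-down relative to the board (image up is the near side). Slot at (255,222), round hole at (394,225), bar screws at (189,245) and (451,245), white lines at (205,17) to (213,150) and about (436,18).

```bash
cat >> h.py <<'E'
def refine(im,p,r=9,thr=0.5):
    x,y=p;c=cv2.cvtColor(im,cv2.COLOR_BGR2GRAY)[y-r:y+r+1,x-r:x+r+1].astype(float)
    t=c.min()+thr*(np.median(c)-c.min());m=(c<t)
    yy,xx=np.nonzero(m);w=(t-c)[m];return [x-r+(xx*w).sum()/w.sum(),y-r+(yy*w).sum()/w.sum()]
C0=np.array([.587,-.059]);YAW=np.radians(-17.0)
def board(P):
    d=np.atleast_2d(P)[:,:2]-C0;c,s=np.cos(YAW),np.sin(YAW)
    return np.c_[d[:,0]*c+d[:,1]*s,-d[:,0]*s+d[:,1]*c]*1000
E
python3 - <<'E'
from h import *
f=grab("wrist");im=f[0]
sc=[refine(im,p) for p in [(161,285),(480,286)]]
br=[refine(im,p) for p in [(189,245),(451,245)]]
ho=[refine(im,p) for p in [(255,222),(394,225)]]
print(sc,br,ho)
for n,p,z in(("screw",sc,.012),("bar",br,.0125),("hole",ho,.0392)):print(n,board(ray(f,p,z)).round(1).tolist())
hsv=cv2.cvtColor(im,cv2.COLOR_BGR2HSV)
g=im.min(2)
for y in(14,22,30): 
    print(y,[ (x0+int(g[y,x0:x1].argmax()),int(g[y,x0:x1].max())) for x0,x1 in((190,225),(425,450))])
L=np.array([[x0+g[y,x0:x1].argmax(),y] for x0,x1 in((195,222),(428,446)) for y in range(20,34)])
B=board(ray(f,L,.012));print("lines y",np.median(B[:14,1]),np.median(B[14:,1]),[np.polyfit(B[i:i+14,0],B[i:i+14,1],1)[0]*57.3 for i in(0,14)])
near=[(212,38),(446,44)]
print("near top corners",board(ray(f,near,.030)).round(1).tolist())
fc=[(221,269),(426,272)]
print("far top corners",board(ray(f,fc,.0418)).round(1).tolist())
E
```

```text
[[np.float64(160.54946852003272), np.float64(283.88225674570725)], [np.float64(478.3861111111111), np.float64(284.5925925925926)]] [[np.float64(188.77208976157084), np.float64(243.42251051893408)], [np.float64(450.64594092129727), np.float64(244.17826895269573)]] [[np.float64(254.72164948453607), np.float64(224.59646539027983)], [np.float64(393.30250719276614), np.float64(224.8335388409371)]]
screw [[113.2, -145.3], [113.9, 144.9]]
bar [[74.3, -115.3], [75.0, 115.3]]
hole [[50.4, -51.4], [50.6, 58.2]]
14 [(192, 130), (425, 129)]
22 [(205, 192), (436, 178)]
30 [(206, 193), (435, 178)]
lines y -85.19400018058855 86.3833589154583 [np.float64(1.6925158485905487), np.float64(-1.6700876506715001)]
near top corners [[-83.3, -76.2], [-79.6, 89.8]]
far top corners [[87.0, -80.2], [89.6, 86.6]]
```

servo_tool(
  moves=[
    [[43,0,0,0,0,0,85],[43,0,0,0,0,0,85],[43,0,0,0,0,0,85],[43,0,0,0,0,0,85],[0,0,40,0,0,0,85],[0,0,40,0,0,0,85],[0,0,25,0,0,0,85],[0,0,15,0,0,0,85],[0,0,8,0,0,0,85],[0,0,0,0,0,0,85],[0,0,0,0,0,0,85]],
  ],
)

```text
time: 3.85
tool_pos: [0.4748, -0.024, 0.0367]
tool_rot: [0.001, 0.148, 0.989, -0.0]
contact_force: [-0.6, 0.2, 0.2]
gripper_width: 0.996
grasp_force: 0.0
```

```bash
cat >> h.py <<'E'
def st():
    s=manip.state();R=Rotation.from_quat(s["tool_rot"],scalar_first=True).as_matrix()
    b=board(s["tool_pos"])[0];c,q=np.cos(YAW),np.sin(YAW);F=np.array(s["contact_force"])
    y=np.degrees(np.arctan2(-R[1,0],-R[0,0])-YAW)
    print("t%.2f tcp board x%.1f y%.1f z%.1f yaw%.2f F x%.1f y%.1f z%.1f"%(s["time"],*b,1000*s["tool_pos"][2],y,F[0]*c+F[1]*q,-F[0]*q+F[1]*c,F[2]))
E
python3 - <<'E'
from h import *
grab("wrist","w2.png");grab("scene","s2.png");st()
E
```

```text
t3.95 tcp board x-117.6 y0.6 z36.6 yaw0.00 F x0.0 y1.0 z0.2
```

View pics/w2.png

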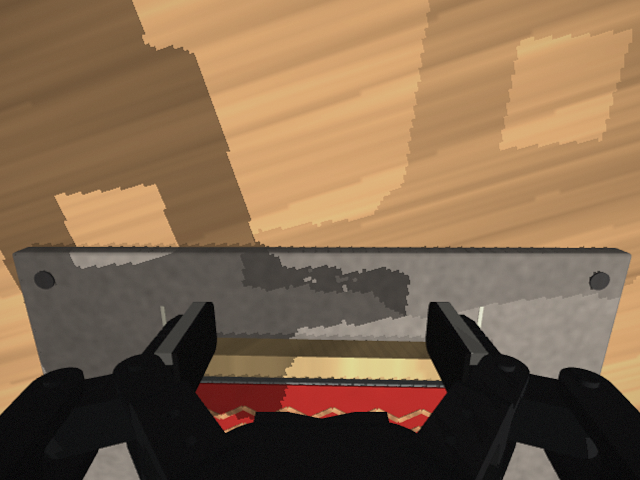

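The fingertips (rows ~303–360) straddle the near face of the block (face at row ~345). No contact yet. I'll lower and creep forward.

servo_tool(
  moves=[
    [[0,0,3,0,0,0,85],[0,0,3,0,0,0,85],[0,0,3,0,0,0,85],[0,0,2,0,0,0,85],[0,0,2,0,0,0,85],[0,0,0,0,0,0,85],[0,0,0,0,0,0,85]],
  ],
)

```text
time: 4.82
tool_pos: [0.474, -0.0239, 0.0227]
tool_rot: [0.0, 0.148, 0.989, 0.0]
contact_force: [-0.0, -0.2, 0.4]
gripper_width: 0.995
grasp_force: 0.0
```

servo_tool(
  moves=[
    [[-3,0,0,0,0,0,85],[-3,0,0,0,0,0,85],[-3,0,0,0,0,0,85],[-3,0,0,0,0,0,85],[-2,0,0,0,0,0,85],[-2,0,0,0,0,0,85],[-2,0,0,0,0,0,85],[-2,0,0,0,0,0,85],[0,0,0,0,0,0,85]],
  ],
)

```text
time: 5.95
tool_pos: [0.4932, -0.0298, 0.0227]
tool_rot: [0.0, 0.148, 0.989, -0.0]
contact_force: [0.1, -0.0, -0.5]
gripper_width: 0.995
grasp_force: 0.0
```

```bash
python3 -c "
from h import *
st()"
```

```text
t5.95 tcp board x-98.3 y0.5 z22.7 yaw0.00 F x0.1 y-0.0 z-0.5
```

servo_tool(
  moves=[
    [[-2,0,0,0,0,0,85],[-2,0,0,0,0,0,85],[-2,0,0,0,0,0,85],[-2,0,0,0,0,0,85],[0,0,0,0,0,0,85]],
  ],
)

```text
time: 6.58
tool_pos: [0.5008, -0.0321, 0.0227]
tool_rot: [0.0, 0.148, 0.989, -0.0]
contact_force: [0.3, -0.8, -0.2]
gripper_width: 0.997
grasp_force: 0.0
```

servo_tool(
  moves=[
    [[-2,0,0,0,0,0,85],[-2,0,0,0,0,0,85],[-2,0,0,0,0,0,85],[0,0,0,0,0,0,85]],
  ],
)

```text
time: 7.08
tool_pos: [0.5066, -0.0339, 0.0227]
tool_rot: [0.0, 0.148, 0.989, -0.0]
contact_force: [-0.5, 0.1, -0.3]
gripper_width: 0.992
grasp_force: 0.0
```

```bash
python3 - <<'E'
from h import *
w=grab("wrist")[0];s=grab("scene")[0];st()
a=cv2.resize(w[240:420,130:510],(760,360));b=cv2.resize(s[215:335,190:443],(760,360)) 
b=b[:240] if 0 else cv2.resize(s[225:305,220:410],(570,240),interpolation=cv2.INTER_CUBIC)
o=np.zeros((600,760,3),np.uint8);o[:360]=a;o[360:,:570]=b
cv2.imwrite("pics/c3.png",o)
E
```

```text
t7.17 tcp board x-84.5 y0.5 z22.6 yaw0.00 F x0.2 y-0.7 z-0.0
```

View pics/c3.png

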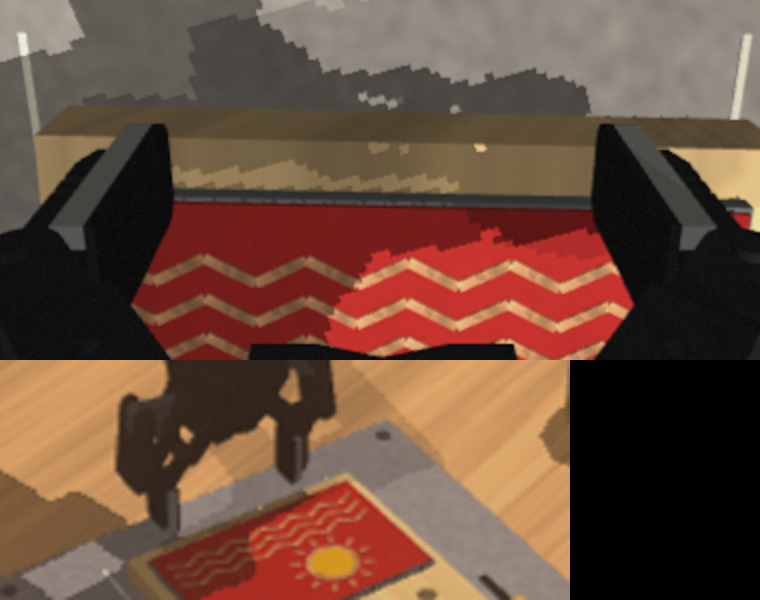

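The fingertips are at crop row ~125, right at the near face (crop rows 107–140). I'll measure whether the block has moved.

```bash
python3 - <<'E'
from h import *
f=grab("wrist");im=f[0]
cv=lambda p:np.array(p)/2+[130,240]
print("bottom edge z12",board(ray(f,cv([[65,107],[735,119]]),.012)).round(1).tolist())
print("top edge z30",board(ray(f,cv([[38,135],[300,140],[758,150]]),.030)).round(1).tolist())
for z in(.012,.022,.03):print("tip z",z,board(ray(f,cv([[128,125],[165,125],[598,125],[636,125]]),z)).round(1).tolist())
E
```

```text
bottom edge z12 [[-82.3, -77.7], [-78.9, 86.5]]
top edge z30 [[-84.0, -75.9], [-82.7, -18.3], [-80.2, 83.0]]
tip z 0.012 [[-77.5, -62.8], [-77.4, -53.7], [-77.3, 53.0], [-77.3, 62.4]]
tip z 0.022 [[-82.4, -58.9], [-82.4, -50.4], [-82.3, 49.7], [-82.3, 58.5]]
tip z 0.03 [[-86.4, -55.8], [-86.4, -47.7], [-86.3, 47.0], [-86.3, 55.4]]
```

servo_tool(
  moves=[
    [[10,0,0,0,0,0,85],[10,0,0,0,0,0,85],[10,0,0,0,0,0,85],[0,0,0,0,0,0,40],[0,0,0,0,0,0,40],[0,0,0,0,0,0,40],[0,0,0,0,0,0,40],[0,0,0,0,0,0,40]],
  ],
)

```text
time: 8.22
tool_pos: [0.4778, -0.0251, 0.0226]
tool_rot: [-0.0, 0.148, 0.989, 0.0]
contact_force: [0.4, -0.0, -0.3]
gripper_width: 0.469
grasp_force: 0.0
```

```bash
python3 - <<'E'
from h import *
print(manip.tcp_to_tips,manip.state()["gripper_width"]);st()
f=grab("wrist");w=f[0]
cv2.imwrite("pics/c4.png",cv2.resize(w[200:440,130:510],(760,480)))
# predicted projection of tips for several z
s=manip.state();R=Rotation.from_quat(s["tool_rot"],scalar_first=True).as_matrix();p=np.array(s["tool_pos"])
for dz in(14,8,0,-8,-16):
    q=[p+R@np.array([dx,dy,dz])/1000 for dx in(11,-11) for dy in(-20,20)]
    print(dz,((proj(f,q)-[130,200])*2).round(0).tolist())
E
```

```text
0.014 0.4685294720371097
t8.22 tcp board x-114.4 y0.5 z22.6 yaw-0.00 F x0.4 y0.1 z-0.3
14 [[303.0, 131.0], [467.0, 131.0], [306.0, 213.0], [464.0, 213.0]]
8 [[300.0, 140.0], [470.0, 140.0], [303.0, 224.0], [467.0, 224.0]]
0 [[297.0, 153.0], [474.0, 153.0], [300.0, 241.0], [471.0, 240.0]]
-8 [[292.0, 168.0], [479.0, 167.0], [296.0, 259.0], [475.0, 258.0]]
-16 [[288.0, 183.0], [484.0, 183.0], [292.0, 278.0], [480.0, 278.0]]
```

View pics/c4.png

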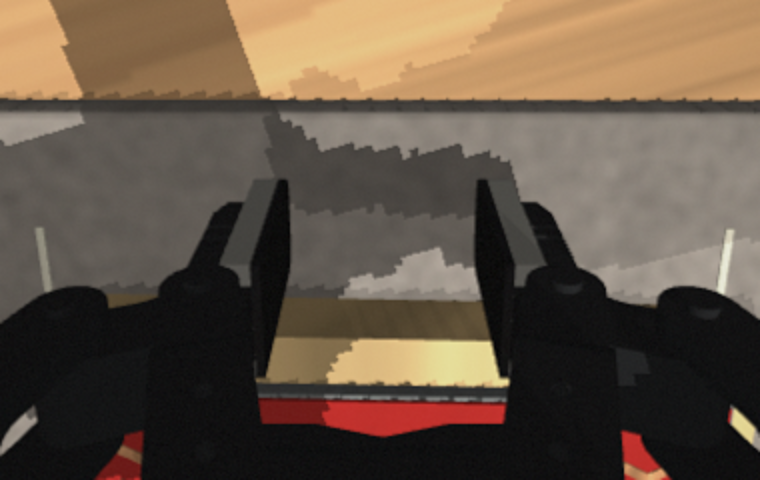

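The lower ends of the fingers project at row 180, which means the tips are about 15 mm higher than nominal. They passed above the block without touching it. I'll go lower, carefully.

servo_tool(
  moves=[
    [[0,0,2,0,0,0,40],[0,0,2,0,0,0,40],[0,0,2,0,0,0,40],[0,0,2,0,0,0,40],[0,0,2,0,0,0,40],[0,0,0,0,0,0,40]],
  ],
)

```text
time: 9.02
tool_pos: [0.4775, -0.025, 0.0124]
tool_rot: [-0.0, 0.148, 0.989, 0.0]
contact_force: [0.5, 0.1, 0.0]
gripper_width: 0.472
grasp_force: 0.0
```

servo_tool(
  moves=[
    [[0,0,2,0,0,0,40],[0,0,1,0,0,0,40],[0,0,1,0,0,0,40],[0,0,0,0,0,0,40]],
  ],
)

```text
time: 9.52
tool_pos: [0.4776, -0.025, 0.0085]
tool_rot: [-0.0, 0.148, 0.989, 0.0]
contact_force: [-0.1, -0.0, 0.6]
gripper_width: 0.471
grasp_force: 0.0
```

```bash
python3 - <<'E'
from h import *
st();f=grab("wrist");f2=grab("scene");w=f[0]
cv2.imwrite("pics/c5.png",np.vstack([cv2.resize(w[240:400,130:510],(760,320)),cv2.resize(f2[0][225:295,220:410],(760,280),interpolation=cv2.INTER_CUBIC)]))
E
```

```text
t9.53 tcp board x-114.5 y0.5 z8.5 yaw0.00 F x-0.1 y-0.0 z0.6
```

View pics/c5.png

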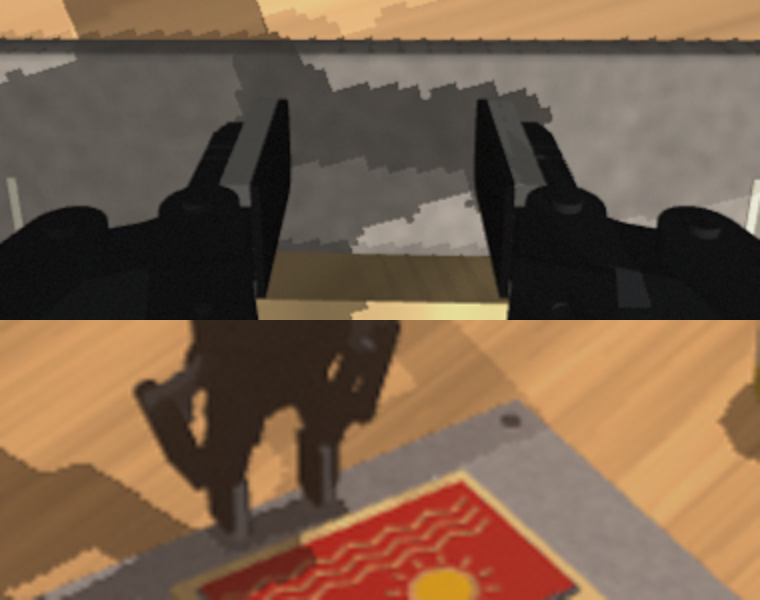

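servo_tool(
  moves=[
    [[0,0,1,0,0,0,40],[0,0,1,0,0,0,40],[0,0,1,0,0,0,40],[0,0,0,0,0,0,40],[0,0,0,0,0,0,40]],
  ],
)

```text
time: 10.25
tool_pos: [0.4777, -0.025, 0.0056]
tool_rot: [-0.0, 0.148, 0.989, -0.0]
contact_force: [0.3, 0.3, 0.3]
gripper_width: 0.47
grasp_force: 0.0
```

servo_tool(
  moves=[
    [[-3,0,0,0,0,0,40],[-3,0,0,0,0,0,40],[-3,0,0,0,0,0,40],[-3,0,0,0,0,0,40],[-2,0,0,0,0,0,40],[-2,0,0,0,0,0,40],[-2,0,0,0,0,0,40],[-2,0,0,0,0,0,40],[-2,0,0,0,0,0,40]],
  ],
)

```text
time: 11.38
tool_pos: [0.4982, -0.0314, 0.0054]
tool_rot: [-0.001, 0.148, 0.989, 0.0]
contact_force: [-2.8, 0.6, 1.7]
gripper_width: 0.465
grasp_force: 1.4
```

servo_tool(
  moves=[
    [[-2,0,0,0,0,0,40],[-2,0,0,0,0,0,40],[-1,0,0,0,0,0,40],[-1,0,0,0,0,0,40]],
  ],
)

```text
time: 11.88
tool_pos: [0.5043, -0.0332, 0.0054]
tool_rot: [-0.0, 0.148, 0.989, 0.0]
contact_force: [-2.5, 0.1, -0.2]
gripper_width: 0.469
grasp_force: 1.2
```

```bash
python3 -c "
from h import *
st()"
```

```text
t11.88 tcp board x-86.6 y0.5 z5.4 yaw0.00 F x-2.4 y-0.6 z-0.2
```

servo_tool(
  moves=[
    [[-2,0,0,0,0,0,40],[-2,0,0,0,0,0,40],[0,0,0,0,0,0,40],[8,0,0,0,0,0,40],[4,0,0,0,0,0,40],[0,0,-50,0,0,0,20],[0,0,-60,0,0,0,0],[0,0,-50,0,0,0,0],[-50,0,0,0,0,0,0],[-50,0,0,0,0,0,0],[-40,0,0,0,0,0,0],[0,0,0,0,0,0,0]],
  ],
)

```text
time: 13.38
tool_pos: [0.6321, -0.0725, 0.1651]
tool_rot: [0.0, 0.148, 0.989, -0.0]
contact_force: [0.1, 0.1, -1.2]
gripper_width: 0.001
grasp_force: 0.0
```

```bash
python3 - <<'E'
from h import *
f=grab("wrist");st();im=f[0]
cv2.imwrite("pics/w6.png",im)
E
```

```text
t13.43 tcp board x45.8 y0.4 z165.1 yaw-0.01 F x-0.1 y-0.2 z0.4
```

View pics/w6.png

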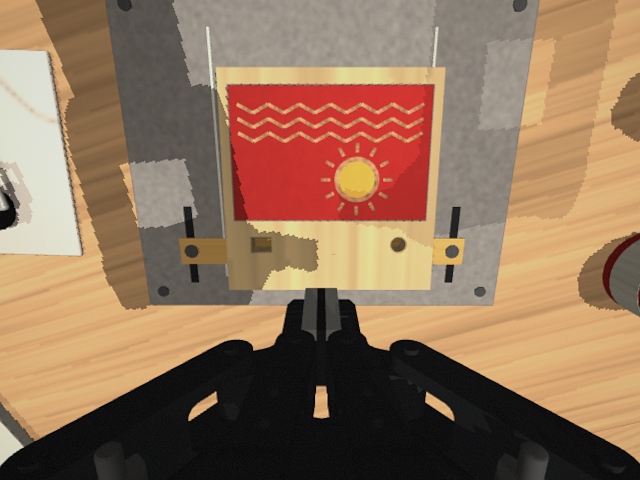

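Image is square now: lino (227–434, 84–221), slot (261,244), round hole (398,244), bar screws (191,251) and (452,251). I'll measure from the red lino mask from here on.

```bash
cat >> h.py <<'E'
def measure(f,tilt=4.0):
    im=f[0];h=cv2.cvtColor(im,cv2.COLOR_BGR2HSV)
    m=(((h[...,0]<8)|(h[...,0]>172))&(h[...,1]>150)&(h[...,2]>50)).astype(np.uint8)
    m=cv2.morphologyEx(m,cv2.MORPH_CLOSE,np.ones((5,5)))
    n,l,s,c=cv2.connectedComponentsWithStats(m);i=1+s[1:,4].argmax()
    cs,_=cv2.findContours((l==i).astype(np.uint8),cv2.RETR_EXTERNAL,cv2.CHAIN_APPROX_NONE)
    p=max(cs,key=len)[:,0,:].astype(float)+0.0
    t=np.sin(np.radians(tilt));z=np.full(len(p),.036);
    for k in range(4):
        P=np.array([ray(f,q,zz)[0] for q,zz in zip(p,z)]);B=board(P);x0=(B[:,0].min()+B[:,0].max())/2
        z=.035+(B[:,0]-x0+62)/1000*t
    x0,x1=B[:,0].min(),B[:,0].max();y0,y1=B[:,1].min(),B[:,1].max()
    mx=(B[:,0]>x0+15)&(B[:,0]<x1-15);my=(B[:,1]>y0+15)&(B[:,1]<y1-15);yc=(y0+y1)/2;xc=(x0+x1)/2
    def fit(sel,a,b):
        k=np.polyfit(B[sel,a],B[sel,b],1)
        for _ in range(3):
            r=B[:,b]-np.polyval(k,B[:,a]);s2=sel&(abs(r)<1.0);k=np.polyfit(B[s2,a],B[s2,b],1)
        return k
    L=fit(mx&(B[:,1]>yc),0,1);R=fit(mx&(B[:,1]<yc),0,1);F=fit(my&(B[:,0]>xc),1,0);N=fit(my&(B[:,0]<xc),1,0)
    ly,ry=np.polyval(L,xc),np.polyval(R,xc);fx,nx=np.polyval(F,yc),np.polyval(N,yc)
    yaw=np.degrees([L[0],R[0],-F[0],-N[0]])
    a=np.radians(yaw.mean());hx=(fx+nx)/2+70*np.cos(a);hy=(ly+ry)/2+70*np.sin(a)
    print("lino y %.1f %.1f x %.1f %.1f yaw"%(ry,ly,nx,fx),yaw.round(2),"-> holes mid x%.1f y%.1f"%(hx,hy))
def lines(f,ys):
    g=f[0].min(2).astype(float)
    for x0,x1 in((200,222),(428,446)):
        L=np.array([[x0+g[y,x0:x1].argmax(),y] for y in ys]);B=board(ray(f,L,.012));print("line y %.1f"%np.median(B[:,1]))
E
python3 - <<'E'
from h import *
f=grab("wrist");im=f[0]
measure(f);lines(f,range(35,60))
for n,ps,z in(("bar",[(191,251),(452,251)],.0125),("screw",[(164,292),(480,292)],.012),("holes",[(261,244),(398,244)],.039)):
    print(n,board(ray(f,[refine(im,p) for p in ps],z)).round(1).tolist())
# bottle / jar location
t=grab("top");print("bottle",board(ray(t,[(247,212)],0)),"jar",board(ray(t,[(264,157)],0)))
E
```

```text
lino y -67.1 79.9 x -58.5 38.6 yaw [-0.13  0.19 -0.07 -0.33] -> holes mid x60.1 y6.3
line y -85.2
line y 86.3
bar [[74.4, -115.4], [75.1, 115.4]]
screw [[113.1, -145.3], [113.8, 145.1]]
holes [[61.4, -51.7], [60.6, 61.6]]
bottle [[-75.0116879  294.27391079]] jar [[ 76.10767006 294.81099543]]
```

servo_tool(
  moves=[
    [[11,40,0,0,0,0,0],[11,40,0,0,0,0,0],[11,38,0,0,0,0,0],[0,0,40,0,0,0,0],[0,0,40,0,0,0,0],[0,0,35,0,0,0,0],[0,0,20,0,0,0,0],[0,0,5,0,0,0,0],[0,0,2,0,0,0,0],[0,0,2,0,0,0,0],[0,0,2,0,0,0,0],[0,0,2,0,0,0,0]],
  ],
)

```text
time: 15.02
tool_pos: [0.634, 0.0506, 0.018]
tool_rot: [0.0, 0.148, 0.989, 0.0]
contact_force: [0.4, -0.3, -1.0]
gripper_width: 0.003
grasp_force: 0.0
```

servo_tool(
  moves=[
    [[0,0,2,0,0,0,0],[0,0,0,0,0,0,0],[0,-2,0,0,0,0,0],[0,-2,0,0,0,0,0],[0,-2,0,0,0,0,0],[0,-2,0,0,0,0,0],[0,-2,0,0,0,0,0],[0,-1,0,0,0,0,0],[0,-1,0,0,0,0,0],[0,-1,0,0,0,0,0]],
  ],
)

```text
time: 16.27
tool_pos: [0.6298, 0.0382, 0.0156]
tool_rot: [0.0, 0.148, 0.989, 0.0]
contact_force: [0.5, 0.0, -1.0]
gripper_width: -0.001
grasp_force: 0.0
```

```bash
python3 -c "
from h import *
st()"
```

```text
t16.27 tcp board x12.5 y105.5 z15.6 yaw0.01 F x0.5 y0.2 z-1.0
```

servo_tool(
  moves=[
    [[0,0,2,0,0,0,0],[0,0,2,0,0,0,0],[0,0,1,0,0,0,0],[0,0,0,0,0,0,0],[0,-1,0,0,0,0,0],[0,-1,0,0,0,0,0],[0,-1,0,0,0,0,0]],
  ],
)

```text
time: 17.15
tool_pos: [0.6291, 0.0357, 0.0107]
tool_rot: [0.0, 0.148, 0.989, 0.0]
contact_force: [0.6, 1.7, -0.2]
gripper_width: 0.002
grasp_force: 0.9
```

servo_tool(
  moves=[
    [[0,-1,0,0,0,0,0],[0,-1,0,0,0,0,0],[0,-1,0,0,0,0,0]],
  ],
)

```text
time: 17.52
tool_pos: [0.6281, 0.0325, 0.0107]
tool_rot: [0.0, 0.148, 0.989, 0.0]
contact_force: [0.6, 1.9, 1.3]
gripper_width: 0.001
grasp_force: 1.0
```

servo_tool(
  moves=[
    [[0,-1,0,0,0,0,0],[0,-1,0,0,0,0,0],[0,-1,0,0,0,0,0]],
  ],
)

```text
time: 17.9
tool_pos: [0.6273, 0.0296, 0.0107]
tool_rot: [0.0, 0.148, 0.989, 0.0]
contact_force: [0.9, 2.1, -0.4]
gripper_width: -0.0
grasp_force: 1.0
```

servo_tool(
  moves=[
    [[0,5,0,0,0,0,0],[0,10,0,0,0,0,0],[0,0,-50,0,0,0,0],[0,0,-60,0,0,0,20],[0,0,-45,0,0,0,40],[-11,-40,0,0,0,0,40],[-11,-40,0,0,0,0,40],[-11,-31,0,0,0,0,40],[0,0,0,0,0,0,40],[0,0,0,0,0,0,40]],
  ],
)

```text
time: 19.15
tool_pos: [0.6307, -0.0711, 0.1654]
tool_rot: [-0.0, 0.148, 0.989, 0.0]
contact_force: [0.9, 0.5, -0.0]
gripper_width: 0.468
grasp_force: 0.0
```

```bash
python3 - <<'E'
from h import *
st();f=grab("wrist");im=f[0]
measure(f);lines(f,range(35,60))
print(board(ray(f,[refine(im,p) for p in [(191,251),(452,251)]],.0125)).round(1).tolist())
E
```

```text
t19.15 tcp board x45.3 y1.2 z165.4 yaw0.02 F x0.7 y0.7 z-0.0
lino y -74.3 72.7 x -58.9 37.8 yaw [-0.58 -0.46 -0.6  -0.46] -> holes mid x59.5 y-1.4
line y -85.2
line y 86.3
[[74.3, -115.4], [75.1, 115.3]]
```

servo_tool(
  moves=[
    [[50,0,0,0,0,0,40],[50,0,0,0,0,0,40],[45,-1,0,0,0,0,40],[0,0,50,0,0,0,40],[0,0,50,0,0,0,40],[0,0,35,0,0,0,40],[0,0,15,0,0,0,40],[0,0,7,0,0,0,40],[0,0,3,0,0,0,40],[0,0,0,0,0,0,40]],
  ],
)

```text
time: 20.45
tool_pos: [0.4928, -0.0305, 0.0067]
tool_rot: [0.001, 0.148, 0.989, -0.0]
contact_force: [-0.1, -0.0, -0.2]
gripper_width: 0.468
grasp_force: 0.0
```

servo_tool(
  moves=[
    [[-5,0,0,0,0,0,40],[-4,0,0,0,0,0,40],[-2,0,0,0,0,0,40],[-2,0,0,0,0,0,40],[-2,0,0,0,0,0,40],[-2,0,0,0,0,0,40],[-2,0,0,0,0,0,40],[-2,0,0,0,0,0,40],[-2,0,0,0,0,0,40],[-2,0,0,0,0,0,40]],
  ],
)

```text
time: 21.7
tool_pos: [0.5157, -0.0377, 0.0054]
tool_rot: [-0.0, 0.148, 0.989, 0.0]
contact_force: [-1.0, 0.7, 0.4]
gripper_width: 0.469
grasp_force: 0.9
```

servo_tool(
  moves=[
    [[-1,0,0,0,0,0,40],[-1,0,0,0,0,0,40],[-1,0,0,0,0,0,40]],
  ],
)

```text
time: 22.08
tool_pos: [0.5189, -0.0387, 0.0057]
tool_rot: [0.0, 0.148, 0.989, -0.0]
contact_force: [0.6, 0.3, 0.8]
gripper_width: 0.471
grasp_force: 0.0
```

```bash
python3 -c "
from h import *
st()"
```

```text
t22.07 tcp board x-71.1 y-0.5 z5.7 yaw0.00 F x0.5 y0.5 z0.8
```

servo_tool(
  moves=[
    [[-1,0,0,0,0,0,40],[-0.5,0,0,0,0,0,40],[-0.5,0,0,0,0,0,40]],
  ],
)

```text
time: 22.45
tool_pos: [0.5208, -0.0392, 0.0058]
tool_rot: [0.0, 0.148, 0.989, -0.0]
contact_force: [-0.1, -0.5, -0.8]
gripper_width: 0.471
grasp_force: 0.0
```

servo_tool(
  moves=[
    [[-0.5,0,0,0,0,0,40],[-0.5,0,0,0,0,0,40],[0,0,0,0,0,0,40]],
  ],
)

```text
time: 22.82
tool_pos: [0.5209, -0.0393, 0.0055]
tool_rot: [-0.001, 0.148, 0.989, 0.0]
contact_force: [-2.4, 1.7, 2.9]
gripper_width: 0.467
grasp_force: 1.6
```

```bash
python3 -c "
from h import *
st();print(manip.state()['grasp_force'])"
```

```text
t22.82 tcp board x-69.0 y-0.5 z5.5 yaw0.00 F x-2.8 y0.9 z2.9
1.555950678884983
```

Force dropped to zero, then resistance appeared, which suggests the holes caught on the pins. I'll back off and measure.

servo_tool(
  moves=[
    [[5,0,0,0,0,0,40],[8,0,0,0,0,0,40],[0,0,-50,0,0,0,40],[0,0,-60,0,0,0,20],[0,0,-50,0,0,0,0],[-42,0,0,0,0,0,0],[-42,0,0,0,0,0,0],[-42,1,0,0,0,0,0],[0,0,0,0,0,0,0],[0,0,0,0,0,0,0]],
  ],
)

```text
time: 24.08
tool_pos: [0.6289, -0.0712, 0.1651]
tool_rot: [-0.001, 0.148, 0.989, 0.0]
contact_force: [-1.1, 0.9, 0.2]
gripper_width: 0.002
grasp_force: 0.0
```

```bash
python3 - <<'E'
from h import *
st();f=grab("wrist");s=grab("scene");im=f[0]
measure(f,4);measure(f,0);lines(f,range(35,60))
cv2.imwrite("pics/c7.png",np.vstack([cv2.resize(im[40:320,160:480],(640,320))[:320],cv2.resize(s[0][250:370,240:440],(640,280),interpolation=cv2.INTER_CUBIC)]))
E
```

```text
t24.07 tcp board x43.6 y0.6 z165.1 yaw0.01 F x-1.3 y0.5 z0.2
lino y -72.4 72.3 x -44.6 50.3 yaw [-1.09  0.89 -0.05 -0.05] -> holes mid x72.9 y-0.2
lino y -73.6 73.4 x -44.6 52.5 yaw [-0.05 -0.15 -0.06 -0.05] -> holes mid x73.9 y-0.2
line y -85.2
line y 86.4
```

View pics/c7.png

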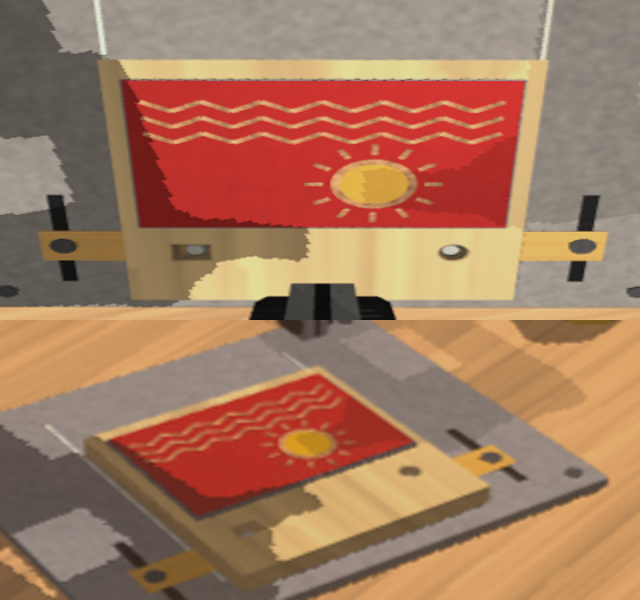

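The block is down: the pins show in both holes (195,251 and 453,251 in the crop). The lino measures square and centred, and its sides come out parallel only when I assume zero tilt. One gentle confirming press on the bare tab.

servo_tool(
  moves=[
    [[-21,0,0,0,0,0,0],[-21,0,0,0,0,0,0],[0,0,45,0,0,0,0],[0,0,45,0,0,0,0],[0,0,20,0,0,0,0],[0,0,2,0,0,0,0],[0,0,2,0,0,0,0],[0,0,2,0,0,0,0],[0,0,2,0,0,0,0],[0,0,2,0,0,0,0]],
  ],
)

```text
time: 25.42
tool_pos: [0.6703, -0.0839, 0.0461]
tool_rot: [0.0, 0.148, 0.989, -0.0]
contact_force: [-0.5, 0.6, 0.4]
gripper_width: 0.002
grasp_force: 0.0
```

servo_tool(
  moves=[
    [[0,0,2,0,0,0,0],[0,0,2,0,0,0,0],[0,0,2,0,0,0,0],[0,0,2,0,0,0,0],[0,0,2,0,0,0,0]],
  ],
)

```text
time: 26.05
tool_pos: [0.6699, -0.0838, 0.0354]
tool_rot: [-0.0, 0.148, 0.989, -0.0]
contact_force: [0.4, 0.6, 0.2]
gripper_width: -0.001
grasp_force: 0.0
```

servo_tool(
  moves=[
    [[0,0,2,0,0,0,0],[0,0,2,0,0,0,0],[0,0,2,0,0,0,0]],
  ],
)

```text
time: 26.42
tool_pos: [0.6699, -0.0838, 0.0295]
tool_rot: [0.0, 0.148, 0.989, -0.0]
contact_force: [-0.8, 0.1, -0.3]
gripper_width: 0.001
grasp_force: 0.0
```

servo_tool(
  moves=[
    [[0,0,2,0,0,0,0],[0,0,1,0,0,0,0],[0,0,1,0,0,0,0]],
  ],
)

```text
time: 26.8
tool_pos: [0.67, -0.0838, 0.0256]
tool_rot: [0.0, 0.148, 0.989, 0.0]
contact_force: [0.5, 0.1, -0.3]
gripper_width: -0.0
grasp_force: 0.0
```

servo_tool(
  moves=[
    [[0,0,1,0,0,0,0],[0,0,1,0,0,0,0],[0,0,1,0,0,0,0]],
  ],
)

```text
time: 27.18
tool_pos: [0.6699, -0.0838, 0.0226]
tool_rot: [0.0, 0.148, 0.989, 0.0]
contact_force: [1.2, -0.2, -0.0]
gripper_width: -0.002
grasp_force: 0.0
```

servo_tool(
  moves=[
    [[0,0,1,0,0,0,0],[0,0,1,0,0,0,0],[0,0,1,0,0,0,0]],
  ],
)

```text
time: 27.55
tool_pos: [0.67, -0.0838, 0.0223]
tool_rot: [-0.001, 0.148, 0.989, -0.0]
contact_force: [-8.4, 1.6, 17.3]
gripper_width: -0.002
grasp_force: 8.1
```

servo_tool(
  moves=[
    [[0,0,1,0,0,0,0],[0,0,1,0,0,0,0],[0,0,1,0,0,0,0]],
  ],
)

```text
time: 27.92
tool_pos: [0.6701, -0.0838, 0.0223]
tool_rot: [-0.001, 0.148, 0.989, -0.0]
contact_force: [-16.6, 3.2, 29.3]
gripper_width: 0.001
grasp_force: 14.8
```

servo_tool(
  moves=[
    [[0,0,1,0,0,0,0],[0,0,1,0,0,0,0]],
  ],
)

```text
time: 28.18
tool_pos: [0.6701, -0.0838, 0.0222]
tool_rot: [-0.002, 0.147, 0.989, -0.0]
contact_force: [-22.5, 3.2, 37.5]
gripper_width: 0.003
grasp_force: 19.3
```

The block is rigid under the press, so it is fully seated. That press went harder than I wanted: I sent three steps together and it built to about 37 N. Lifting off now.

servo_tool(
  moves=[
    [[0,0,-3,0,0,0,0],[0,0,-3,0,0,0,0],[0,0,-5,0,0,0,0],[0,0,-40,0,0,0,0],[0,0,-50,0,0,0,0],[0,0,-45,0,0,0,0],[21,0,0,0,0,0,0],[21,0,0,0,0,0,0],[0,0,0,0,0,0,0],[0,0,0,0,0,0,0]],
  ],
)

```text
time: 29.42
tool_pos: [0.6301, -0.0717, 0.1603]
tool_rot: [0.0, 0.148, 0.989, -0.0]
contact_force: [-0.5, -1.1, 0.3]
gripper_width: -0.003
grasp_force: 0.0
```

```bash
python3 - <<'E'
from h import *
st();f=grab("wrist");measure(f,0);lines(f,range(35,50))
print(board(ray(f,[refine(f[0],p) for p in [(191,251),(452,251)]],.0125)).round(1).tolist())
E
```

```text
t29.43 tcp board x44.9 y0.5 z160.3 yaw-0.00 F x-0.2 y-1.2 z0.3
lino y -73.5 73.5 x -44.1 52.7 yaw [-0.05 -0.12 -0.1   0.02] -> holes mid x74.3 y-0.1
line y -85.2
line y 86.5
[[74.3, -115.4], [74.8, 115.4]]
```

Holes at x 74.3 mm against the bar at 74.5 mm, y about 0, yaw about 0, and flat. Handing in.

```bash
python3 -c "
from plant import manip
print(manip.job_done())"
```

```text
the job is handed in; nothing more can be done
None
```

The block is on both pins and measured square, centred and flat on the board, and I've handed it in; the one concern is my final press on the tab, which peaked at 37.5 N downward plus about 23 N sideways (about 44 N combined), so I can't be sure it stayed within the 40 N limit.

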